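# Gear stick into third on the bench

## Robot

A 6-joint arm with a two-finger parallel gripper is mounted at the origin on the work surface. World frame = base frame: x ahead of the robot, y to its left, z up, the work surface at z = 0. Lengths are in m, angles in degrees, forces in N, time in s.
With the tool pointing down it reaches from about 0.375 to 0.9 m from the base axis. Payload 3.1 kg.
Tool frame: the origin (TCP) lies on the centre line of the jaws, within the pads' length; the fingertips stand 25 mm ahead of it and the grasp point (between the pads) lies 6 mm ahead of it; y points along the fingers, x is the direction in which the jaws open and shut, and the axes are right-handed (so a half turn about y gives the same grasp; the last joint's range is limited). The gripper opens to 87 mm and grips with 3 to 60 N. Pads are 19 mm wide; open, the fingers measure 117 mm over their backs; the gripper's body (75 mm by 190 mm) begins 51 mm behind the grasp point.
Start: joints at [-86.717, 30.224, 82.088, -0, 67.689, -10.227], TCP at [0.146, -0.608, 0.248] pointing down, gripper open.
Joint ranges: [-176.69, 176.69], [-43.24, 126.21], [12.49, 139.97], [-82, 262], [0, 151.66], [-163.58, 163.58]. Speed limits (degrees/s): [159.86, 159.86, 180, 180, 180, 180].

## Interface

Orientations are given as a 3x3 rotation matrix whose columns are the frame's x, y, z axes.
In Python, from rig import * gives the robot as it stands.
- The arm moves only by the tool play_rows, never from a script. Its argument "commands" is a list of rows, each a list of 2 entries, a list of its own where there are three numbers: the shift along the world's x, y, z in m, then the turn, a rotation vector about the world's x, y, z in rad. A call has 1 to 10 rows; each row is the pose to reach, as a shift and turn from the pose commanded when the call began; what a row does not reach only later rows make up. A row lasts 1/8 s, in which the tool goes at most 62.5 mm and 10.7 degrees, less where a joint would pass 70% of its speed; a pose out of reach is approached as far as the arm can. A call with a gripper value outside its range is refused whole. "gripper" is the finger opening in m, from 0 to 0.087, set as the call begins (left out, the last holds). The fingers move at their own pace and stop on an object; the grip force is fixed at half the most. Time passes only in rows, so rows that repeat a pose let the fingers close. It gives the time, the measured TCP pose, the force and the opening at its end, in the units of the state.
- read_state(): the state, without advancing time (a new reading comes with each control period).
- capture(name): name is "scene" or "top" or "wrist"; returns a dict with "frame" (400x640x3 uint8, red, green, blue), "depth" (400x640 float32, m along the optical axis (not along the pixel's ray), 0 where there is no reading), "mtx" (3x3 intrinsics, pixels), "cam_to_world" (4x4, takes a point from camera to world coordinates); the wrist camera has in their place "hand_eye" (4x4, takes a point from camera to tool coordinates, whose origin is the TCP and whose axes are the tool frame's). Camera axes: x right, y down, z forward; pixel columns grow to the right and rows downward; lengths in m; the calibration is good to about 2 mm. The wrist camera is an equidistant fisheye: a pixel r from the principal point sees the ray r / f radians off the axis. A picture is of the moment at which its call begins: read the wrist's pose just before it.
- hand_in(): hands the job in, once; it reports no verdict.
The state is a dict: "time_s": time; "joint_positions": joint angles; "qvel": joint speeds; "tau": joint torques, N m; "position": TCP position; "tcp_rot": TCP orientation; "force": force on the tool from outside, world axes, zero at the start; "moment": the same for the moment, N m; "opening": opening from 0.0 (shut) to 1.0 (fully open).
Only numpy, scipy, OpenCV 4.12 (cv2) and the standard library are available. Lean on these libraries where they do the work, as an engineer would, in place of code of your own. Each camera call takes 0.05 s, during which the arm holds its last target. There are 200 camera calls.

## Task

The bare gear shifter unit on the bench has to be in third while its cables are set. With the fingertips, and without gripping anything, push its stick out of whatever part of the left-hand lane it was left in to neutral, across into the middle lane, and forward (away from the robot) until it is fully home in third, then let go of it. Do not force the stick, do not lift the reverse ring under the knob, do not let the stick go into fourth, fifth or reverse on the way, and leave the other things on the bench where they are.

Things in the scene. Friction and masses are not known exactly. Their poses are not given: they have to be found in the camera images.
- shifter: The gear shifter unit, bolted to the bench; place and heading (yaw within 0.45 rad) differ from run to run. Dark steel flange 220 x 170 x 8 mm, cast aluminium housing 160 x 126 mm, flat steel gate plate on top, 128 mm above the bench. Origin: centre of the flange's underside, on the bench; x = forward for the stick (away from the robot at yaw 0), y = left. Cable bracket on its forward end.
- neutral (a point): Centre of the gate, top of the plate, axes as the shifter. Three lanes along x, 20 mm apart, 13 mm wide, each reaching 33 mm fore and aft, joined halfway by a 14 mm wide cross channel (neutral); solid walls, rounded mouths. Left lane: first forward, second rear. Middle: third forward, fourth rear. Right: fifth forward, reverse rear (a 12 mm block beside it bars it unless the ring is lifted).
- pivot (a point): The point about which the stick leans both ways: 30 mm above the bench, at the shifter's x = y = 0; axes as the shifter. From here the knob's centre is at 225 mm * (sin f cos s, -sin s, cos f cos s), f = stick_fore, s = stick_side: 58 mm fore or aft from neutral to a slot's end, 47 mm from lane to lane.
- gear_stick: The stick; origin: centre of its black pear-shaped knob (48 mm in diameter here, from 30 mm below to 25 mm above along the stick), z up the stick. 255 mm above the bench when upright, up to 12 mm lower when it leans. Under it: reverse ring, 14 mm sleeve, 10 mm rod. A vertical finger beside the knob may reach 25 mm below its centre, clear of the ring. Over 35 N from the fingers is forcing it.
- stick_fore (a joint): Fore-and-aft lean of the stick, rad: 0 = neutral, positive = forward (first, third, fifth), -0.26 and +0.26 = the dead stops at the slots' ends. No spring, no detent: friction holds it wherever it is left; about 4 N at the knob moves it. Starts anywhere in the left lane.
- stick_side (a joint): Sideways lean of the stick, rad: -0.21 = left lane, 0 = middle lane, +0.21 = right lane (positive = to the right); a lane leaves it 0.016 rad of play either way. It can change only near neutral (stick_fore within about 0.05 of 0). No spring: friction holds it; about 3 N at the knob moves it.
- reverse_ring (a joint): Lift of the reverse ring, m: a black finger ring 33 mm in diameter on the stick, 47 to 65 mm below the knob's centre, lifted against a spring (6 N at first, 12 N at the top) only when reverse is wanted. 0 = down, where it must stay; travel 14 mm.
- spray_can: Loose bystander: white and blue spray can with a black nozzle, 66 mm in diameter, 200 mm tall, upright left of the shifter. Origin: centre of its underside.
- spanner: Loose bystander: steel spanner, 200 mm long, lying right of the shifter. Origin: underside at its middle, x along it.
- oil_filter: Loose bystander: white oil filter, 76 mm in diameter, 92 mm tall, beyond the shifter. Origin: centre of its underside.
- socket: Loose bystander: steel socket, 32 mm in diameter, 50 mm tall, upright between the robot and the shifter. Origin: centre of its underside.
- bolt_tray: Loose bystander: steel tray with bolts, 150 x 110 x 28 mm, at the back right. Origin: centre of its underside.
- grease_jar: Loose bystander: white jar with a black cap, 80 mm in diameter, 85 mm tall, at the back left. Origin: centre of its underside.

How it is judged:
By the outcome, as a careful person would: the job done as asked, in the order asked, and still so for the second after the job is handed in, with the robot touching nothing.
It also fails if it takes over 54 s, if anything falls off the work surface, if the arm or the gripper's body presses on something with over 40 N, if the wrist force passes 120 N, or if a joint passes its speed limit or range.

## Working session

There is one attempt and no reset: what is moved stays moved. The work goes in short steps, Python scripts to look and compute and a tool call to move; the robot and the scene stay as the last step left them, time stands still between calls to the robot, and variables do not carry over. Pictures are saved under pics/ and viewed, about 8 in all and at most 12, crops included, and the job is handed in when it is done.

Besides the shell and the picture viewer there is one more tool, called after ">>>" as name(argument=value, ...) on one line, values as JSON. play_rows: Moves the arm, as the interface text tells. Its arguments: {"type":"object","properties":{"commands":{"type":"array"},"gripper":{"type":"number"}},"required":["commands"]}

```bash
mkdir -p pics; cat > h.py <<'E'
from rig import *
import numpy as np, cv2
def save(n,img): cv2.imwrite(f"pics/{n}.png",img[...,::-1])
def cloud(c):
    d=c["depth"];K=c["mtx"];v,u=np.indices(d.shape)
    P=np.stack([(u-K[0,2])/K[0,0]*d,(v-K[1,2])/K[1,1]*d,d],-1)
    T=np.array(c["cam_to_world"]);W=P@T[:3,:3].T+T[:3,3];W[d==0]=np.nan
    return W
E
python3 - <<'E'
from h import *
s=read_state();print({k:np.round(v,3).tolist() for k,v in s.items()})
for n in("scene","top"):
    c=capture(n);save(n+"1",c["frame"]);np.savez(n+"1.npz",**c)
    print(n,np.round(c["mtx"],1).tolist(),np.round(c["cam_to_world"],3).tolist())
E
```

```text
{'time_s': 0.0, 'joint_positions': [-86.717, 30.278, 82.157, 0.002, 67.688, -10.227], 'qvel': [0.015, -0.006, -0.019, -0.006, -0.039, -0.083], 'tau': [0.002, -44.003, -17.659, 0.063, 0.058, -0.0], 'position': [0.146, -0.607, 0.247], 'tcp_rot': [[0.234, -0.0, 0.972], [-0.972, 0.002, 0.234], [-0.002, -1.0, 0.0]], 'force': [0.349, 0.153, -0.068], 'moment': [-0.059, -0.039, -0.003], 'opening': 0.997}
scene [[495.6, 0.0, 314.1], [0.0, 495.6, 196.7], [0.0, 0.0, 1.0]] [[-0.827, 0.33, -0.455, 1.137], [0.562, 0.497, -0.661, 0.828], [0.008, -0.802, -0.597, 0.931], [0.0, 0.0, 0.0, 1.0]]
top [[470.5, 0.0, 323.7], [0.0, 470.5, 201.3], [0.0, 0.0, 1.0]] [[0.03, -0.997, 0.075, 0.45], [-0.999, -0.031, -0.01, 0.009], [0.012, -0.074, -0.997, 1.474], [0.0, 0.0, 0.0, 1.0]]
```

View pics/scene1.png

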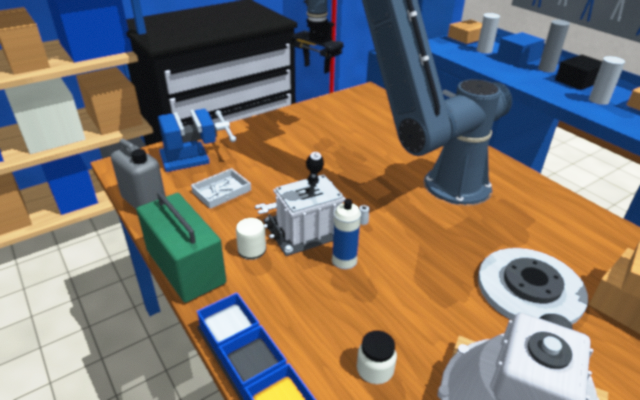

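View pics/top1.png

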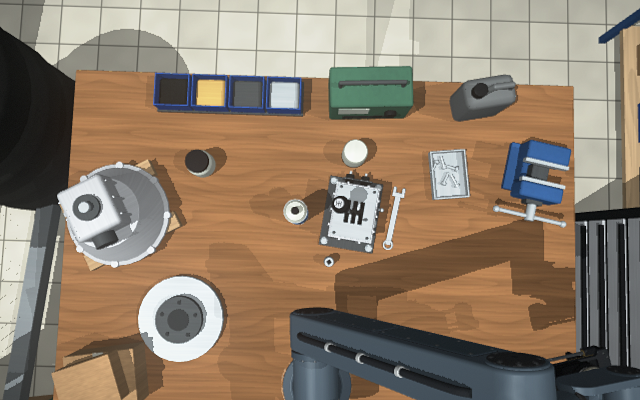

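The scene view shows the shifter at about (310,205), with the can at its left (345,235). In the top view the gate is at about (352,212), the knob at (339,203) to the left and slightly forward, and the can at (295,211).

```bash
python3 - <<'E'
from h import *
c=dict(np.load("top1.npz"));W=cloud(c);f=c["frame"]
roi=np.zeros(W.shape[:2],bool);roi[165:260,305:395]=1
z=W[...,2]
def rect(m,n):
    p=W[m][:,:2].astype(np.float32);r=cv2.minAreaRect((p*1000));print(n,m.sum(),np.round(np.median(W[m],0),3),np.round(r[0],1),np.round(r[1],1),round(r[2],1))
rect(roi&(z>.115)&(z<.138),"plate")
m=roi&(z<.02)&(z>.004);rect(m,"flange")
k=roi&(z>.2);print("knob",k.sum(),np.round(np.nanmean(W[k],0),4),np.nanmax(z[k]))
b=W[k];print(np.round(b[:,:2].min(0),3),np.round(b[:,:2].max(0),3))
# dark knob colour centroid
s=cv2.resize(f[165:260,280:410],None,fx=6,fy=6,interpolation=cv2.INTER_CUBIC);save("topcrop",s)
c2=dict(np.load("scene1.npz"));W2=cloud(c2);r=np.zeros(W2.shape[:2],bool);r[140:200,290:345]=1
k=r&(W2[...,2]>.215)&(W2[...,2]<.3);b=W2[k];print("scene knob",k.sum(),np.round(np.nanmean(b,0),4),np.round(b.min(0),3),np.round(b.max(0),3))
def sph(P):
    A=np.c_[2*P,np.ones(len(P))];x=np.linalg.lstsq(A,(P**2).sum(1),rcond=None)[0];return np.round(x[:3],4),np.sqrt(x[3]+x[:3]@x[:3])
print(sph(b))
s=cv2.resize(c2["frame"][140:260,240:380],None,fx=5,fy=5,interpolation=cv2.INTER_CUBIC);save("scenecrop",s)
# can
r=np.zeros(z.shape,bool);r[190:235,275:312]=1;m=r&(z>.15);print("can",np.round(np.nanmean(W[m],0),3))
E
```

```text
plate 1859 [ 0.51  -0.099  0.125] [524.8 -57. ] [202.2 167.6] 83.4
flange 1295 [ 0.476 -0.076  0.007] [529.9 -88.2] [294.4 280.5] 1.7
knob 258 [ 0.5334 -0.0449  0.2669] 0.28070845793561827
[ 0.512 -0.067] [ 0.557 -0.022]
scene knob 314 [ 0.543  -0.0345  0.2586] [ 0.517 -0.062  0.215] [ 0.56  -0.019  0.282]
(array([ 0.5341, -0.0465,  0.2514]), np.float64(0.025881928135873675))
can [0.517 0.075 0.173]
```

View pics/topcrop.png

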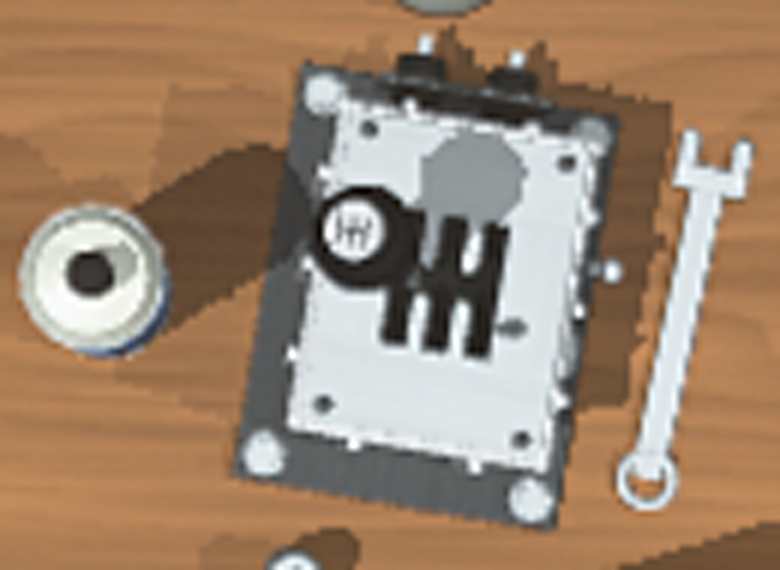

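The crop shows the knob at (365,237), in the left lane and forward of neutral. The gate's middle lane runs from (455,218) to (435,350). The plate holes are at (368,128), (567,162), (323,403), (521,439), and the flange bolts at (325,90), (592,130), (264,452), (530,500).

```bash
python3 - <<'E'
from h import *
c=dict(np.load("top1.npz"));K=c["mtx"];T=c["cam_to_world"]
def ray(u,v,z):
    d=T[:3,:3]@np.linalg.inv(K)@[u,v,1];return T[:3,3]+d*(z-T[2,3])/d[2]
def pts(l,z): return np.array([ray(280+(x+.5)/6-.5,165+(y+.5)/6-.5,z) for x,y in l])
for n,l,z in(("holes",[(368,128),(567,162),(323,403),(521,439)],.128),("bolts",[(325,90),(592,130),(264,452),(530,500)],.014),("flange",[(305,65),(615,118),(238,475),(555,525)],.008)):
    p=pts(l,z);a=p[0]+p[1]-p[2]-p[3];b=p[0]-p[1]+p[2]-p[3]
    print(n,np.round(p.mean(0),4),"yaw",np.arctan2(a[1],a[0]),np.arctan2(-b[0],b[1]),np.linalg.norm(a)/2,np.linalg.norm(b)/2)
f=c["frame"];g=f.max(2)
m=np.zeros(g.shape,np.uint8);sub=(slice(196,228),slice(342,367));m[sub]=(g[sub]<70)
n,lab,st,cen=cv2.connectedComponentsWithStats(m);print(st[1:].tolist(),cen[1:])
E
```

```text
holes [ 0.5235 -0.0915  0.128 ] yaw -0.13790364184880446 -0.1439810469363551 0.13391792758650056 0.09630217802338183
bolts [ 0.5244 -0.0913  0.014 ] yaw -0.14061480117124747 -0.13294947690844597 0.1925980685775268 0.1399405385818375
flange [ 0.5234 -0.0921  0.008 ] yaw -0.1283337426862786 -0.13236135916295788 0.21537670118967636 0.16525599182194411
[[342, 196, 23, 28, 310]] [[352.02580645 210.10967742]]
```

>>> play_rows(commands=[[[0,0,0.05],[0,0,0]],[[0.015,0.023,0.09],[0,0,-0.03]],[[0.04,0.063,0.115],[0,0,-0.07]],[[0.07,0.11,0.115],[0,0,-0.11]],[[0.1,0.157,0.115],[0,0,-0.16]],[[0.13,0.204,0.115],[0,0,-0.2]],[[0.16,0.251,0.115],[0,0,-0.25]],[[0.19,0.298,0.115],[0,0,-0.3]],[[0.215,0.337,0.115],[0,0,-0.34]],[[0.23,0.36,0.115],[0,0,-0.373]]], gripper=0)

```text
time_s: 1.35
position: [0.3765, -0.2453, 0.3623]
tcp_rot: [[-0.136, -0.0, 0.991], [-0.991, 0.001, -0.136], [-0.001, -1.0, -0.001]]
force: [0.3, -0.4, -0.2]
opening: 0.021
```

>>> play_rows(commands=[[[0.02,0.03,0],[0,0,0]],[[0.05,0.075,0],[0,0,0]],[[0.08,0.12,0],[0,0,0]],[[0.11,0.17,0],[0,0,0]],[[0.135,0.215,0],[0,0,0]],[[0.155,0.245,0],[0,0,0]],[[0.166,0.26,0],[0,0,0]],[[0.166,0.26,0],[0,0,0]]])

```text
time_s: 2.35
position: [0.5421, 0.0126, 0.3621]
tcp_rot: [[-0.135, -0.001, 0.991], [-0.991, -0.0, -0.135], [0.001, -1.0, -0.001]]
force: [0.8, 0.7, -0.0]
opening: 0.003
```

```bash
python3 - <<'E'
from h import *
c=capture("wrist");save("wrist1",c["frame"]);np.savez("wrist1.npz",**c);print(np.round(c["mtx"],1).tolist(),np.round(c["hand_eye"],3).tolist(),(c["depth"]>0).mean())
E
```

```text
[[309.7, 0.0, 321.8], [0.0, 309.7, 198.5], [0.0, 0.0, 1.0]] [[1.0, 0.0, 0.0, -0.0], [0.0, -0.261, 0.965, -0.136], [0.0, -0.965, -0.261, 0.072], [0.0, 0.0, 0.0, 1.0]] 0.9734140625
```

View pics/wrist1.png

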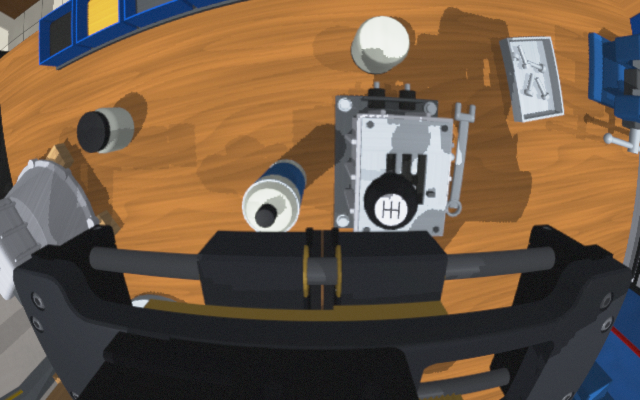

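The wrist view shows the knob at (391,205) beyond the closed fingertips (322,270), with the fingers clear to its left and the can at (270,205) below them.

```bash
cat >> h.py <<'E'
def wcloud(c,s):
    d=c["depth"];K=c["mtx"];v,u=np.indices(d.shape);x=(u-K[0,2])/K[0,0];y=(v-K[1,2])/K[1,1];t=np.hypot(x,y)+1e-9
    g=np.tan(np.minimum(t,1.5))/t*d;P=np.stack([x*g,y*g,d],-1)
    H=c["hand_eye"];P=P@H[:3,:3].T+H[:3,3];W=P@np.array(s["tcp_rot"]).T+np.array(s["position"]);W[d==0]=np.nan;return W
def sph(P):
    A=np.c_[2*P,np.ones(len(P))];x=np.linalg.lstsq(A,(P**2).sum(1),rcond=None)[0];return x[:3],np.sqrt(x[3]+x[:3]@x[:3])
C=np.array([.524,-.0915]);Y=-.137;ex=np.array([np.cos(Y),np.sin(Y)]);ey=np.array([-ex[1],ex[0]])
def loc(p): d=np.asarray(p)[:2]-C;return np.round([d@ex*1000,d@ey*1000],1)
def knobs(wr=True):
    s=read_state()
    if wr:
        W=wcloud(capture("wrist"),s);near=np.hypot(*(np.moveaxis(W[...,:2],-1,0)-C[:,None,None]))<.13
        k=near&(W[...,2]>.236)&(W[...,2]<.30);k[235:]=0
        P=W[k];print("wrist n",k.sum());
        if k.sum()>20: p,r=sph(P);print(np.round(p,4),round(r,4),"fore,left mm",loc(p),"extent mid",loc((P.min(0)+P.max(0))/2))
    c=capture("scene");W=cloud(c);k=(c["frame"].max(2)<90)|((c["frame"].max(2).astype(int)-c["frame"].min(2))<25);r=np.zeros(k.shape,bool);r[135:200,270:360]=1
    near=np.hypot(*(np.moveaxis(W[...,:2],-1,0)-C[:,None,None]))<.10
    k&=r&near&(W[...,2]>.222)&(W[...,2]<.285);P=W[k];p,rr=sph(P);print("scene n",k.sum(),np.round(p,4),round(rr,4),loc(p));return c
E
python3 - <<'E'
from h import *
c=dict(np.load("wrist1.npz"));s=read_state();W=wcloud(c,s)
# plate check: holes in wrist view
for u,v in((370,124),(449,128),(391,205),(405,178)): print((u,v),np.round(W[v,u],4),loc(W[v,u]))
k=np.zeros(W.shape[:2],bool);k[170:228,360:422]=1;k&=W[...,2]>.237;p,r=sph(W[k]);print(k.sum(),np.round(p,4),r,loc(p))
E
```

```text
(370, 124) [ 0.5967 -0.0536  0.1296] [66.8 47.5]
(449, 128) [ 0.5821 -0.1553  0.1269] [ 66.3 -55.2]
(391, 205) [ 0.5407 -0.0412  0.2752] [ 9.6 52.1]
(405, 178) [ 0.5547 -0.0596  0.2519] [26.1 35.8]
2373 [ 0.5359 -0.0451  0.2541] 0.022179520518877782 [ 5.5 47.6]
```

>>> play_rows(commands=[[[0,0,-0.025],[0,0,0]],[[0,0,-0.055],[0,0,0]],[[0,0,-0.085],[0,0,0]],[[0,0,-0.1],[0,0,0]],[[0,0,-0.102],[0,0,0]],[[0,0,-0.102],[0,0,0]]])

```text
time_s: 3.15
position: [0.5426, 0.0118, 0.2615]
tcp_rot: [[-0.137, 0.002, 0.991], [-0.991, -0.0, -0.137], [0.0, -1.0, 0.002]]
force: [1.0, -0.7, 0.8]
opening: 0.004
```

>>> play_rows(commands=[[[-0.0011,-0.008,0],[0,0,0]],[[-0.0019,-0.014,0],[0,0,0]],[[-0.0025,-0.018,0],[0,0,0]],[[-0.0029,-0.021,0],[0,0,0]],[[-0.0033,-0.024,0],[0,0,0]],[[-0.0033,-0.024,0],[0,0,0]]])

```text
time_s: 3.9
position: [0.5387, -0.0118, 0.2605]
tcp_rot: [[-0.137, -0.0, 0.991], [-0.991, 0.0, -0.137], [-0.0, -1.0, -0.0]]
force: [0.6, -0.5, 0.1]
opening: 0.006
```

>>> play_rows(commands=[[[-0.0004,-0.003,0],[0,0,0]],[[-0.0008,-0.006,0],[0,0,0]],[[-0.0012,-0.009,0],[0,0,0]],[[-0.0017,-0.012,0],[0,0,0]]])

```text
time_s: 4.4
position: [0.5375, -0.0232, 0.2612]
tcp_rot: [[-0.137, 0.002, 0.991], [-0.991, 0.001, -0.137], [-0.001, -1.0, 0.002]]
force: [0.0, 5.4, 4.6]
opening: 0.004
```

```bash
python3 - <<'E'
from h import *
s=read_state();print(loc(s["position"]),np.round(s["force"],1));knobs()
E
```

```text
[ 4.  69.5] [0.  5.4 4.6]
wrist n 1303
[ 0.5241 -0.0478  0.2491] 0.0344 fore,left mm [-5.8 43.3] extent mid [22.1 51. ]
scene n 239 [ 0.5374 -0.0351  0.258 ] 0.0233 [ 5.6 57.7]
```

>>> play_rows(commands=[[[-0.0004,-0.003,0],[0,0,0]],[[-0.0008,-0.006,0],[0,0,0]],[[-0.0012,-0.009,0],[0,0,0]],[[-0.0017,-0.012,0],[0,0,0]],[[-0.0021,-0.015,0],[0,0,0]],[[-0.0025,-0.018,0],[0,0,0]],[[-0.0028,-0.02,0],[0,0,0]]])

```text
time_s: 5.38
position: [0.5342, -0.0441, 0.2604]
tcp_rot: [[-0.137, -0.0, 0.991], [-0.991, -0.0, -0.137], [0.0, -1.0, -0.0]]
force: [1.9, 3.3, 2.4]
opening: 0.008
```

```bash
python3 - <<'E'
from h import *
s=read_state();print(loc(s["position"]),np.round(s["force"],1))
a=capture("wrist")["frame"][60:260,220:520];b=capture("scene")["frame"][100:260,230:390]
save("mid",np.hstack([cv2.resize(a,(600,400)),cv2.resize(b,(400,400),interpolation=cv2.INTER_CUBIC)])[:,:800+200][:, :1000]) if 0 else save("mid",cv2.resize(np.hstack([cv2.resize(a,(600,400)),cv2.resize(b,(400,400))]),(800,320)))
E
```

```text
[ 3.6 48.4] [1.9 3.3 2.4]
```

View pics/mid.png

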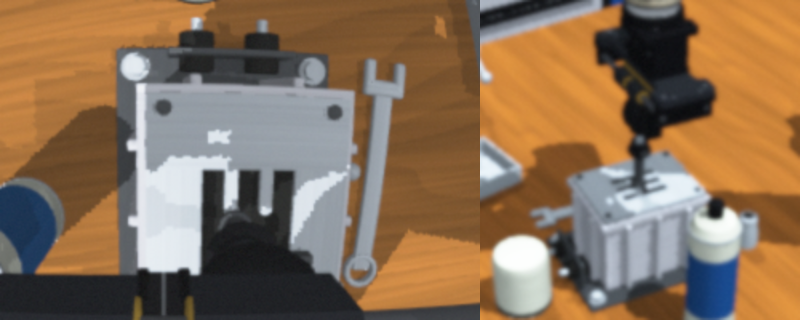

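The left panel shows the sleeve at (237,215), just left of the middle lane (250). The stick has left the left lane and has about 9 mm to go at the knob.

>>> play_rows(commands=[[[-0.0004,-0.003,0],[0,0,0]],[[-0.0008,-0.006,0],[0,0,0]],[[-0.0011,-0.008,0],[0,0,0]],[[-0.0012,-0.009,0],[0,0,0]],[[-0.0012,-0.009,0],[0,0,0]]])

```text
time_s: 6.1
position: [0.533, -0.0528, 0.2606]
tcp_rot: [[-0.137, 0.0, 0.991], [-0.991, -0.0, -0.137], [0.0, -1.0, 0.0]]
force: [1.3, 3.3, 3.4]
opening: 0.007
```

>>> play_rows(commands=[[[0.0008,0.006,0],[0,0,0]],[[0.0028,0.02,0],[0,0,0]],[[0.005,0.035,0],[0,0,0]],[[0.005,0.035,0.03],[0,0,0]],[[0.005,0.035,0.075],[0,0,0]],[[0.005,0.035,0.11],[0,0,0]],[[0.005,0.035,0.12],[0,0,0]],[[0.005,0.035,0.12],[0,0,0]]])

```text
time_s: 7.1
position: [0.5378, -0.0172, 0.3801]
tcp_rot: [[-0.136, -0.0, 0.991], [-0.991, -0.0, -0.136], [0.0, -1.0, -0.0]]
force: [-0.1, -0.4, 0.3]
opening: 0.005
```

```bash
python3 - <<'E'
from h import *
s=read_state();print(np.round(s["position"],4),loc(s["position"]),np.round(s["force"],1));knobs()
s=read_state();c=capture("wrist");save("wrist2",c["frame"]);np.savez("wrist2.npz",**c)
E
```

```text
[ 0.5378 -0.0172  0.3801] [ 3.5 75.5] [-0.1 -0.4  0.3]
wrist n 2182
[ 0.5312 -0.0826  0.2588] 0.0223 fore,left mm [5.9 9.8] extent mid [ 7.7 10.7]
scene n 271 [ 0.5296 -0.0835  0.2567] 0.0252 [4.4 8.7]
```

View pics/wrist2.png

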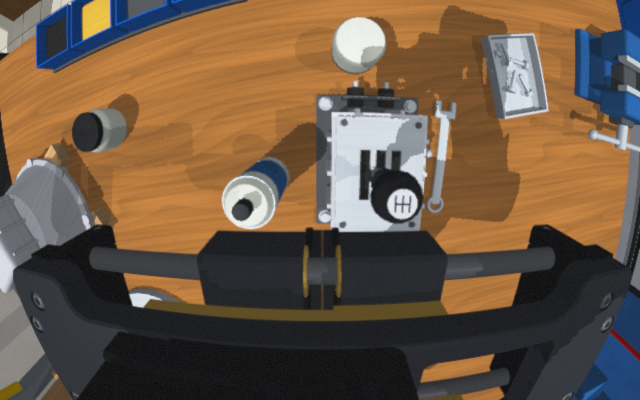

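The wrist view shows the knob at (402,203), still about 9 mm left of the middle lane. The contact offset is 30 mm rather than the 39 mm I assumed, so I push 9 mm further.

>>> play_rows(commands=[[[0,0,-0.03],[0,0,0]],[[0,0,-0.075],[0,0,0]],[[0,0,-0.11],[0,0,0]],[[0,0,-0.12],[0,0,0]],[[-0.0017,-0.012,-0.12],[0,0,0]],[[-0.0035,-0.025,-0.12],[0,0,0]],[[-0.0044,-0.032,-0.12],[0,0,0]],[[-0.0048,-0.035,-0.12],[0,0,0]]])

```text
time_s: 8.25
position: [0.534, -0.053, 0.2618]
tcp_rot: [[-0.138, 0.003, 0.99], [-0.99, 0.001, -0.138], [-0.001, -1.0, 0.003]]
force: [1.0, 3.4, 2.5]
opening: 0.004
```

>>> play_rows(commands=[[[-0.0004,-0.003,0],[0,0,0]],[[-0.0008,-0.006,0],[0,0,0]],[[-0.0011,-0.008,0],[0,0,0]],[[-0.0013,-0.0095,0],[0,0,0]],[[-0.0013,-0.0095,0],[0,0,0]]])

```text
time_s: 8.88
position: [0.5321, -0.0622, 0.2606]
tcp_rot: [[-0.137, 0.0, 0.991], [-0.991, -0.0, -0.137], [-0.0, -1.0, 0.0]]
force: [1.5, 3.2, 4.4]
opening: 0.003
```

>>> play_rows(commands=[[[0.0008,0.006,0],[0,0,0]],[[0.0028,0.02,0],[0,0,0]],[[0.0055,0.04,0],[0,0,0]],[[0.0055,0.04,0.03],[0,0,0]],[[0.0055,0.04,0.075],[0,0,0]],[[0.0055,0.04,0.11],[0,0,0]],[[0.0055,0.04,0.12],[0,0,0]],[[0.0055,0.04,0.12],[0,0,0]]])

```text
time_s: 9.88
position: [0.5371, -0.0218, 0.38]
tcp_rot: [[-0.136, -0.001, 0.991], [-0.991, -0.0, -0.136], [0.0, -1.0, -0.001]]
force: [-0.9, 0.2, 0.2]
opening: 0.006
```

```bash
python3 - <<'E'
from h import *
s=read_state();print(np.round(s["position"],4),loc(s["position"]),np.round(s["force"],1));knobs()
E
```

```text
[ 0.5371 -0.0218  0.38  ] [ 3.5 70.8] [-0.9  0.2  0.2]
wrist n 2170
[ 0.5299 -0.0921  0.2588] 0.0224 fore,left mm [5.9 0.2] extent mid [7.6 0.9]
scene n 269 [ 0.5278 -0.0935  0.2564] 0.0259 [ 4.1 -1.5]
```

>>> play_rows(commands=[[[-0.025,-0.022,0],[0,0,0]],[[-0.05,-0.045,0],[0,0,0]],[[-0.0676,-0.0622,0],[0,0,0]],[[-0.0676,-0.0622,-0.03],[0,0,0]],[[-0.0676,-0.0622,-0.075],[0,0,0]],[[-0.0676,-0.0622,-0.11],[0,0,0]],[[-0.0676,-0.0622,-0.12],[0,0,0]],[[-0.0676,-0.0622,-0.12],[0,0,0]]])

```text
time_s: 10.98
position: [0.4695, -0.0843, 0.2598]
tcp_rot: [[-0.137, -0.002, 0.991], [-0.991, 0.001, -0.137], [-0.001, -1.0, -0.002]]
force: [0.1, -0.3, 0.0]
opening: 0.01
```

>>> play_rows(commands=[[[0.005,-0.0007,0],[0,0,0]],[[0.012,-0.0017,0],[0,0,0]],[[0.018,-0.0025,0],[0,0,0]],[[0.022,-0.003,0],[0,0,0]],[[0.026,-0.0036,0],[0,0,0]],[[0.03,-0.0041,0],[0,0,0]],[[0.034,-0.0047,0],[0,0,0]]])

```text
time_s: 11.85
position: [0.5026, -0.0887, 0.2603]
tcp_rot: [[-0.137, -0.004, 0.991], [-0.991, 0.001, -0.137], [-0.0, -1.0, -0.004]]
force: [-4.3, 0.5, 3.1]
opening: 0.003
```

>>> play_rows(commands=[[[0.004,-0.0006,0],[0,0,0]],[[0.008,-0.0011,0],[0,0,0]],[[0.012,-0.0017,0],[0,0,0]]])

```text
time_s: 12.22
position: [0.516, -0.0907, 0.2605]
tcp_rot: [[-0.137, -0.0, 0.991], [-0.991, 0.0, -0.137], [-0.0, -1.0, -0.0]]
force: [-4.0, 0.6, 2.4]
opening: 0.006
```

>>> play_rows(commands=[[[0.004,-0.0006,0],[0,0,0]],[[0.008,-0.0011,0],[0,0,0]],[[0.012,-0.0017,0],[0,0,0]],[[0.016,-0.0022,-0.001],[0,0,0]],[[0.02,-0.0028,-0.002],[0,0,0]]])

```text
time_s: 12.85
position: [0.5365, -0.0937, 0.2588]
tcp_rot: [[-0.137, 0.001, 0.991], [-0.991, -0.0, -0.137], [0.0, -1.0, 0.001]]
force: [-2.8, 1.3, 1.6]
opening: 0.002
```

```bash
python3 - <<'E'
from h import *
s=read_state();print(np.round(s["position"],4),loc(s["position"]),np.round(s["force"],1));knobs()
E
```

```text
[ 0.5365 -0.0937  0.2588] [12.7 -0.5] [-2.8  1.3  1.6]
wrist n 6317
[ 0.5678 -0.0975  0.2555] 0.0217 fore,left mm [44.2 -0. ] extent mid [49.   0.8]
scene n 358 [ 0.5622 -0.0995  0.2526] 0.0278 [39.  -2.7]
```

>>> play_rows(commands=[[[0.003,-0.0004,0],[0,0,0]],[[0.006,-0.0008,-0.001],[0,0,0]],[[0.008,-0.0011,-0.002],[0,0,0]]])

```text
time_s: 13.32
position: [0.5442, -0.0947, 0.2566]
tcp_rot: [[-0.137, 0.001, 0.991], [-0.991, -0.0, -0.137], [0.0, -1.0, 0.001]]
force: [-3.3, -0.4, 2.0]
opening: 0.004
```

>>> play_rows(commands=[[[0.001,-0.0001,0],[0,0,0]],[[0.002,-0.0003,0],[0,0,0]]])

```text
time_s: 13.58
position: [0.5457, -0.0949, 0.2564]
tcp_rot: [[-0.137, -0.001, 0.991], [-0.991, 0.0, -0.137], [-0.0, -1.0, -0.001]]
force: [-3.3, 1.0, 1.9]
opening: 0.008
```

>>> play_rows(commands=[[[0.001,-0.0001,0],[0,0,0]],[[0.002,-0.0003,0],[0,0,0]]])

```text
time_s: 13.82
position: [0.5475, -0.0952, 0.2562]
tcp_rot: [[-0.137, -0.001, 0.991], [-0.991, 0.0, -0.137], [-0.0, -1.0, -0.001]]
force: [-3.8, 0.3, -1.6]
opening: 0.003
```

Still moving freely at about 4 N, so I continue in 1 mm steps until the stop shows in the force.

>>> play_rows(commands=[[[0.0005,-0.0001,0],[0,0,0]],[[0.001,-0.0001,0],[0,0,0]],[[0.001,-0.0001,0],[0,0,0]]])

```text
time_s: 14.2
position: [0.5484, -0.0952, 0.2561]
tcp_rot: [[-0.137, -0.001, 0.991], [-0.991, 0.0, -0.137], [-0.0, -1.0, -0.001]]
force: [-4.0, -0.1, -2.2]
opening: 0.005
```

>>> play_rows(commands=[[[0.0005,-0.0001,0],[0,0,0]],[[0.001,-0.0001,0],[0,0,0]],[[0.001,-0.0001,0],[0,0,0]]])

```text
time_s: 14.58
position: [0.5496, -0.0954, 0.2563]
tcp_rot: [[-0.137, -0.001, 0.991], [-0.991, 0.0, -0.137], [-0.0, -1.0, -0.001]]
force: [-3.5, -0.2, -3.0]
opening: 0.005
```

>>> play_rows(commands=[[[0.0005,-0.0001,0],[0,0,0]],[[0.001,-0.0001,0],[0,0,0]],[[0.001,-0.0001,0],[0,0,0]]])

```text
time_s: 14.95
position: [0.5508, -0.0956, 0.2565]
tcp_rot: [[-0.137, -0.0, 0.991], [-0.991, 0.0, -0.137], [0.0, -1.0, -0.0]]
force: [-4.2, 0.0, -3.2]
opening: 0.003
```

>>> play_rows(commands=[[[0.0005,-0.0001,0],[0,0,0]],[[0.001,-0.0001,0],[0,0,0]],[[0.001,-0.0001,0],[0,0,0]]])

```text
time_s: 15.32
position: [0.5515, -0.0956, 0.2564]
tcp_rot: [[-0.137, -0.001, 0.991], [-0.991, 0.0, -0.137], [-0.0, -1.0, -0.001]]
force: [-4.6, 0.4, -3.2]
opening: 0.001
```

```bash
python3 - <<'E'
from h import *
s=read_state();print(np.round(s["position"],4),loc(s["position"]),np.round(s["force"],1));c=knobs()
a=capture("wrist")["frame"][60:260,220:520];b=c["frame"][100:260,230:390]
save("fwd",cv2.resize(np.hstack([cv2.resize(a,(600,400)),cv2.resize(b,(400,400))]),(800,320)))
E
```

```text
[ 0.5515 -0.0956  0.2564] [27.8 -0.3] [-4.6  0.4 -3.2]
wrist n 6239
[ 0.5831 -0.1006  0.2534] 0.0208 fore,left mm [59.8 -0.9] extent mid [ 67.1 -27.2]
scene n 346 [ 0.5767 -0.1013  0.2497] 0.0274 [53.5 -2.5]
```

View pics/fwd.png

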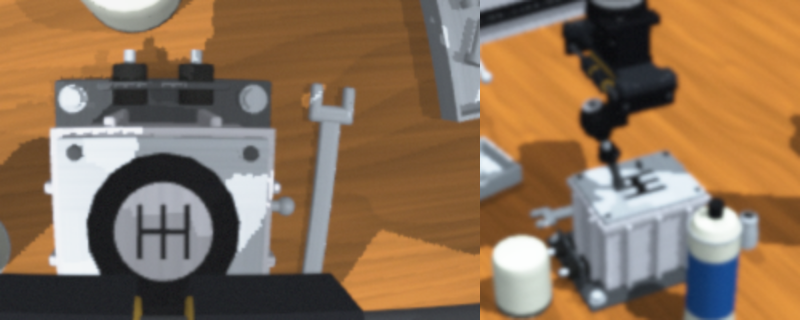

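The view shows the knob forward in the middle lane, centred between the plate holes. The stop isn't felt yet, so I continue.

>>> play_rows(commands=[[[0.0005,-0.0001,0],[0,0,0]],[[0.001,-0.0001,0],[0,0,0]],[[0.001,-0.0001,0],[0,0,0]]])

```text
time_s: 15.85
position: [0.552, -0.0956, 0.2563]
tcp_rot: [[-0.137, -0.002, 0.991], [-0.991, 0.0, -0.137], [-0.0, -1.0, -0.002]]
force: [-5.5, 0.8, -2.8]
opening: 0.002
```

>>> play_rows(commands=[[[0.0005,-0.0001,0],[0,0,0]],[[0.001,-0.0001,0],[0,0,0]],[[0.001,-0.0001,0],[0,0,0]]])

```text
time_s: 16.23
position: [0.5524, -0.0956, 0.2562]
tcp_rot: [[-0.137, -0.004, 0.991], [-0.991, 0.001, -0.137], [-0.0, -1.0, -0.004]]
force: [-6.4, 0.8, -2.3]
opening: 0.004
```

The position now lags the command and the force climbs, which looks like the dead stop. A few more mm of command will confirm it.

>>> play_rows(commands=[[[0.001,-0.0001,0],[0,0,0]],[[0.002,-0.0003,0],[0,0,0]],[[0.002,-0.0003,0],[0,0,0]]])

```text
time_s: 16.6
position: [0.5532, -0.0957, 0.2561]
tcp_rot: [[-0.136, -0.007, 0.991], [-0.991, 0.001, -0.136], [-0.0, -1.0, -0.007]]
force: [-9.9, 0.3, -0.8]
opening: 0.004
```

>>> play_rows(commands=[[[0.001,-0.0001,0],[0,0,0]],[[0.002,-0.0003,0],[0,0,0]],[[0.002,-0.0003,0],[0,0,0]]])

```text
time_s: 16.98
position: [0.5538, -0.0958, 0.256]
tcp_rot: [[-0.136, -0.01, 0.991], [-0.991, 0.002, -0.136], [-0.0, -1.0, -0.01]]
force: [-11.9, -0.0, 1.5]
opening: 0.004
```

It is at the stop: about 12 N, and the tool is flexing instead of advancing. I back off, lift and look.

>>> play_rows(commands=[[[-0.01,0.0014,0],[0,0,0]],[[-0.03,0.0041,0],[0,0,0]],[[-0.05,0.0069,0],[0,0,0]],[[-0.06,0.0083,0.02],[0,0,0]],[[-0.06,0.0083,0.07],[0,0,0]],[[-0.06,0.0083,0.11],[0,0,0]],[[-0.06,0.0083,0.13],[0,0,0]],[[-0.06,0.0083,0.13],[0,0,0]]])

```text
time_s: 17.98
position: [0.5009, -0.0892, 0.3901]
tcp_rot: [[-0.137, 0.012, 0.991], [-0.991, -0.004, -0.137], [0.002, -1.0, 0.012]]
force: [-0.6, 0.2, -0.7]
opening: 0.002
```

```bash
python3 - <<'E'
from h import *
s=read_state();print(np.round(s["position"],4),loc(s["position"]),np.round(s["force"],1));c=knobs()
a=capture("wrist")["frame"][40:240,220:520];b=c["frame"][100:260,230:390]
save("end",cv2.resize(np.hstack([cv2.resize(a,(600,400)),cv2.resize(b,(400,400))]),(800,320)))
E
```

```text
[ 0.5009 -0.0892  0.3901] [-23.2  -0.9] [-0.6  0.2 -0.7]
wrist n 2178
[ 0.5836 -0.0997  0.2507] 0.0225 fore,left mm [60.1  0. ] extent mid [58.9  0.4]
scene n 272 [ 0.5817 -0.1003  0.2489] 0.0252 [58.3 -0.8]
```

View pics/end.png

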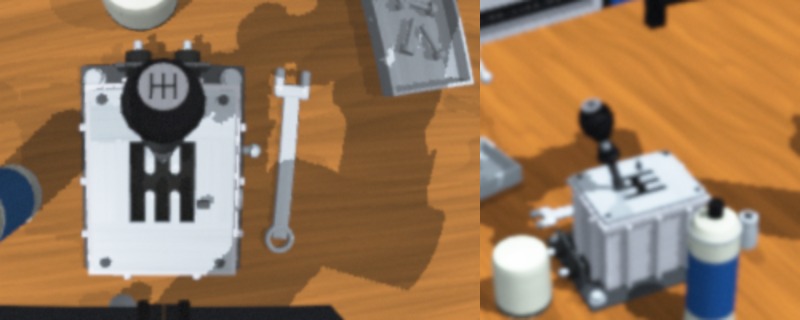

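The knob is released in the middle lane at the forward end, 58–60 mm fore and about 0 mm sideways. The ring is down, the neighbours look untouched, and the tool is clear. Handing in.

```bash
python3 -c "
from rig import *
print(hand_in())"
```

```text
the job is handed in; nothing more can be done
None
```

The shifter is in third, fully home against its stop, and the job is handed in at about 18 s with the fingers clear of everything.

- **Moves:** The stick was in the left lane about 5 mm forward of neutral at the knob, already within the cross channel. I left out a separate push back to neutral. I pushed it right into the middle lane with the closed fingertips, then forward until the stop was felt, and withdrew.
- **Forces:** The readings were about 3–5 N while the stick moved. At the stop the force rose to about 12 N, with the tool flexing instead of advancing. They were taken at the end of each move, so brief peaks between would not show.
- **Last check:** After letting go, the knob measured 60.1 mm fore and 0.0 mm sideways by the wrist camera, and 58.3 mm fore and −0.8 mm sideways by the scene camera. The expected position was 58 mm and 0. The reverse ring looked down, and the bystanders in view looked undisturbed; I did not measure them again.
- **Disagreements:** My first sideways push stopped about 9 mm short, because the finger offset was 30 mm rather than the 39 mm I assumed. A second look caught it and I pushed the rest of the way. While the gripper touched the knob, the two cameras' knob positions disagreed by several millimetres. They agreed to about 2 mm once it was clear.

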